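Refit and lock the service cover of a control box

ROBOT

A 6-joint arm with a two-finger parallel gripper is mounted at the origin on a cart in front of the work surface, level with it; the furniture and walls round the work are solid. World frame = base frame: x ahead of the robot, y to its left, z up, the work surface at z = 0. Lengths are in m, angles in rad, forces in N, time in s.
With the tool pointing down it reaches from about 0.35 to 0.8 m from the base axis. Payload 7.3 kg.
Tool frame: the origin (TCP) lies midway between the tips of the shut fingers; the grasp point (between the pads) lies 19 mm behind it; z points along the fingers, y is the line along which they close (so a half turn about z gives the same grasp; the last joint's range is limited). The gripper opens to 85 mm and grips with 20 to 120 N. Pads are 22 mm wide; open, the fingers measure 114 mm over their backs; the gripper's body (76 mm by 85 mm) begins 54 mm behind the grasp point. The pads swing forward as they close: fully open they stand 13 mm farther back than shut.
Start: joints at [1.19, 0.342, 1.524, -0, 1.275, -0.146], TCP at [0.122, 0.511, 0.191] pointing down, gripper open.
Joint ranges: [-2.53, 2.53], [-0.77, 2.02], [0.04, 2.7], [-1, 4.14], [0.28, 2.66], [-3.11, 3.11]. Speed limits (rad/s): [2.57, 2.57, 3.14, 3.14, 3.14, 3.14].

INTERFACE

Orientations are given as a unit quaternion [x, y, z, w].
In Python, from plant import readout, cams, workorder gives the robot as it stands.
- The arm moves only by the shell command python3 -m crank 'ROWS' [FORCE]. ROWS is text: rows parted by semicolons, each of 7 numbers parted by spaces: the turn, a rotation vector about the tool's x, y, z in rad, then the shift along the tool's x, y, z in m, then the finger opening in m, from 0 to 0.0854. In form: rx ry rz tx ty tz hand; .... A call has 1 to 12 rows; each row shifts and turns the commanded pose from where the row before left it, along the tool's axes as they then stand; what a row does not reach is not made up. A row lasts 1/10 s, in which the tool goes at most 50 mm and 8.59 degrees, less where a joint would pass 70% of its speed; a pose out of reach is approached as far as the arm can. A call with a gripper value outside its range is refused whole. The fingers move at their own pace and stop on an object; FORCE is the grip in N (left out, the last holds). Time passes only in rows, so rows that do not move let the fingers close. It gives the time, the measured TCP pose, the force, the opening and the grip force at its end, in the units of the state.
- readout.get_obs(): the state, without advancing time (a new reading comes with each control period).
- cams.get_image(name): name is "scene" or "top" or "wrist"; returns the picture (400x640x3 uint8, red, green, blue); there is no depth.
- cams.get_calibration(name): a dict with "K" (3x3 intrinsics, pixels), "extrinsics" (4x4, takes a point from camera to world coordinates). Camera axes: x right, y down, z forward; pixel columns grow to the right and rows downward; lengths in m; the calibration is good to about 2 mm. A picture is of the moment at which its call begins: read the wrist's pose just before it. get_calibration takes no time and is no camera call; for the wrist camera it gives the pose at the moment of the call.
- workorder.sign_off(): hands the job in; it is judged then, once.
Trained networks look in the newest picture that a camera, given by its name, has taken for a name from the list of things; names that differ only in an ending like _2 or _b are one class to them, and where a whole thing is asked for, a point or a joint stands for the part that bears it (a point fixed in the world has none). Each returns a list of dicts, best first, with "p" (0 to 1); they miss things now and then, are a little off and sometimes report something else, mostly with a low value. They report only what shows in the picture. A call takes as long as a camera call.
- cams.search_frame(camera, thing): "extent" ([centre column, centre row, width, height] in pixels, round what is visible of it).
- cams.spot_point(camera, thing): "pixel" ([column, row] in pixels: a listed point, or the origin of a listed thing).
The state is a dict: "clock": time; "qpos": joint angles; "joint_velocities": joint speeds; "joint_torque": joint torques, N m; "tcp_pos": TCP position; "tcp_rot": TCP orientation; "ft_force": force on the tool from outside, world axes, zero at the start; "ft_torque": the same for the moment, N m; "finger_gap": finger opening in m; "grasp_force": force on a finger pad.
Only numpy, scipy, OpenCV 4.12 (cv2) and the standard library are available. Lean on these libraries where they do the work, as an engineer would, in place of code of your own. Each camera call takes 0.05 s, during which the arm holds its last target. There are 200 camera calls.

TASK

Put the loose service cover back on the open control box so that it lies flat in its opening, then push its sprung stud in and turn it a quarter turn clockwise until it locks, and let go. The keyhole inside sits a little twisted and at a different depth on every box, so rock the stud until it drops in, and feel for its floor: the keeper bends if the stud bears on it with more than 35 N. Leave the tools and parts lying around where they are.

Things in the scene. Friction and masses are not known exactly. Their poses are not given: they have to be found in the camera images.
- opening (a point): Middle of the opening, in the plane of the top panel's upper face, 62 mm above the table; axes as the box. The brass keyhole disc lies 5.6 to 9.6 mm below this point, straight under it, and its slot is twisted up to 0.5 rad either way from the box's y: set differently on each box and not measured, to be seen from above or felt with the stud.
- cover_seat (a point): Middle of the underside of the cover's plate, z up; 9 mm above the table at the start. When the cover is fitted this point coincides with opening and the y axes are parallel or opposite.
- wing (a point): Middle of the black wing on the stud's head, on the cover's centre. The wing is 28 mm long (this point's y), 10 mm thick (x), 18 mm high; grip its two flat sides from above. Its foot, 9 mm below this point, stands on a round black skirt 32 mm across on which fingertips may bear. With the stud out this point is 32.5 mm above cover_seat.
- stud_push (a joint): Depth of the stud in the cover, m; 0 = sprung out. Spring: 4 N at 0, 0.4 N more per mm. Out of line its cross pin (24 x 4 mm, parallel to the wing) rides on the keyhole disc at 0.6 to 4.6 mm; in line it passes, to a hard floor 9.8 mm deeper (10.4 to 14.4 mm). Within 1.6 mm of the floor it can be turned under the disc; eased at the end of the turn it springs up 3.8 mm from the floor into a notch: locked.
- stud_turn (a joint): Angle of the stud in the cover, rad, growing clockwise seen from above; 0 = wing and pin along the cover's y (black marks). Starts within 0.25 of 0. The pin drops through the slot within about 0.1 of the slot's own angle (-0.5 to 0.5). Below, it turns clockwise to the keeper's end stop at 1.6 to 1.8; locked, it rests at 1.4 to 1.8 (wing along x, orange marks). Friction 0.03 N m in the cover.
- screw_bowl: Bystander: small steel dish with screws, 74 mm across, 18 mm high; origin under its centre.
- tape_red: Bystander: roll of red tape, 52 mm across, 15 mm high; origin under its centre.
- torch: Bystander: black torch, 97 mm long (along y), 29 mm thick, lying; origin under its centre.
- driver_blue: Bystander: screwdriver with a blue handle, 175 mm long (along y), 24 mm thick; origin under its centre.
- marker: Bystander: black marker pen, 134 mm long (along y), 17 mm thick; origin under its centre.
- multimeter: Bystander: black hand multimeter lying on its back, 157 (x) x 79 x 46 mm; origin under its centre.
- control_box: Grey control box, 130 (x) x 170 (y) x 62 mm high, fixed to the table; origin in the middle of its underside, z up. Its top panel has an 82 (x) x 102 (y) mm opening.
- cover: Loose cover, 0.1 to 0.2 kg: steel plate 92 (x) x 112 (y) x 3 mm; a black locating rim, 80 x 100 mm outside with rounded lower edge, reaches 9 mm below the plate. It starts flat on the table, standing on the rim, and is carried by the wing of its captive stud. It fits either way round. Origin and axes: see cover_seat.
- bridge: Steel bar 30 mm wide along the box's x, below the middle of the opening (origin in its middle, 32.5 mm below the panel's upper face). It carries the keeper: a steel cup 41 mm across, under a brass disc with a keyhole slot 6.4 mm wide and 27 mm long, roughly along the box's y. More than 35 N from the stud would bend it.

How it is judged:
On the way, in this order (a step that is already met when the one before it is completed fails the run):
1. the cover lies seated in the opening with the stud still out (horizontal distance between cover_seat and opening below 0.004 m and z of cover_seat in the frame of opening below 0.002 m and angle between the y axis of cover_seat and the y axis of opening, either way round below 0.08 rad and value of joint stud_turn below 0.8 rad and value of joint stud_push below 0.006 m), for 0.1 s.
2. the stud is pushed in through the keyhole (value of joint stud_push above 0.0082 m and value of joint stud_turn below 0.8 rad), for 0.05 s.
At the end, for the whole second after the job is handed in: The cover lies flat in the opening (within 4 mm sideways, 2 mm in height, 0.08 rad), at rest, and its stud is locked: turned clockwise to 1.36 to 1.9 rad and held down by the keeper at 5.5 to 11.6 mm (horizontal distance between cover_seat and opening below 0.004 m and z of cover_seat in the frame of opening below 0.002 m and angle between the y axis of cover_seat and the y axis of opening, either way round below 0.08 rad and angle between cover_seat's own z axis and vertical below 0.05 rad and value of joint stud_turn between 1.36 and 1.9 rad and value of joint stud_push between 0.0055 and 0.0116 m and linear speed of cover below 0.02 m/s); the robot touches nothing.
It fails at once if the stud bears on the keeper with more than 35 N (contact force between cover and bridge above 35 N).
It fails at once if a bystander is moved by more than 30 mm (distance of any of screw_bowl, tape_red, torch, driver_blue, marker, multimeter from where it was at the start of the episode above 0.03 m).
It also fails if it takes over 64 s, if anything falls off the work surface, if the arm or the gripper's body presses on something with over 40 N, if the wrist force passes 120 N, or if a joint passes its speed limit or range.

## Working session

There is one attempt and no reset: what is moved stays moved. The work goes in short steps, Python scripts to look and compute and a shell command to move; the robot and the scene stay as the last step left them, time stands still between calls to the robot, and variables do not carry over. Pictures are saved under pics/ and viewed, at most 10 in all, crops included, and the job is handed in when it is done.

```bash
ls; mkdir -p pics; cat > h.py <<'E'
import numpy as np,cv2
from plant import readout,cams,workorder
from scipy.spatial.transform import Rotation as R
def ray(cam,px,z,cal=None):
    c=cal or cams.get_calibration(cam);K=np.array(c["K"]);T=np.array(c["extrinsics"])
    d=T[:3,:3]@np.linalg.solve(K,[px[0],px[1],1.]);o=T[:3,3]
    return o+d*(z-o[2])/d[2]
def proj(cam,p):
    c=cams.get_calibration(cam);K=np.array(c["K"]);T=np.linalg.inv(np.array(c["extrinsics"]))
    q=K@(T[:3,:3]@np.array(p)+T[:3,3]);return q[:2]/q[2]
def save(cam,name,crop=None,s=1):
    im=cams.get_image(cam)[:,:,::-1].copy()
    if crop: a,b,c,d=crop; im=im[b:d,a:c]
    if s!=1: im=cv2.resize(im,None,fx=s,fy=s,interpolation=cv2.INTER_CUBIC)
    cv2.imwrite("pics/"+name+".png",im)
def tool(v): # world vec -> tool axes
    return R.from_quat(readout.get_obs()["tcp_rot"]).inv().apply(v)
E
python3 - <<'E'
from h import *
o=readout.get_obs();print(o["clock"],o["tcp_pos"],o["tcp_rot"],o["ft_force"])
print(R.from_quat(o["tcp_rot"]).as_matrix().round(3))
save("top","t0")
for n,z in [("opening",.062),("cover_seat",.009),("wing",.0415),("control_box",0),("screw_bowl",0),("tape_red",0),("torch",0),("driver_blue",0),("marker",0),("multimeter",0)]:
    for d in cams.spot_point("top",n)[:2]: print(n,round(d["p"],2),np.round(d["pixel"],1),ray("top",d["pixel"],z).round(4))
E
```

```text
pics
0.0 [0.12195249 0.51015493 0.190633  ] [ 1.17130789e-01  9.93116196e-01 -7.49636548e-04 -1.96163555e-04] [0.19309324 0.58087117 0.46645557]
[[-0.973  0.233 -0.001]
 [ 0.233  0.973 -0.001]
 [ 0.    -0.002 -1.   ]]
opening 0.79 [277.  183.2] [0.5597 0.124  0.062 ]
opening 0.66 [352.1 262.1] [ 0.3686 -0.0535  0.062 ]
cover_seat 0.85 [425.8 228.5] [ 0.4518 -0.2458  0.009 ]
cover_seat 0.43 [403.5 160.6] [ 0.6287 -0.1976  0.009 ]
wing 0.44 [428.9 223.7] [ 0.4599 -0.2458  0.0415]
control_box 0.62 [279.4 192.2] [0.5498 0.1229 0.    ]
control_box 0.32 [276.1 187.1] [0.5632 0.1314 0.    ]
screw_bowl 0.7 [384.8 138.8] [ 0.6907 -0.1528  0.    ]
tape_red 0.8 [404.2 163.2] [ 0.6241 -0.201   0.    ]
torch 0.63 [204.  254.8] [0.3934 0.3081 0.    ]
driver_blue 0.88 [350.3 263.2] [ 0.3682 -0.0542  0.    ]
marker 0.53 [199.4 233.2] [0.4471 0.3215 0.    ]
multimeter 0.74 [192.2 196.2] [0.5413 0.3434 0.    ]
```

View pics/t0.png

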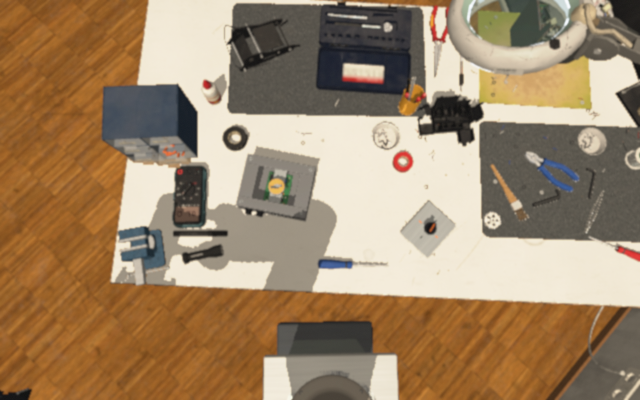

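The top view shows the box at about (278,184), turned slightly, and the cover at (428,228), turned about 45°. I'll go over the box first for a close look.

```bash
python3 -m crank '0 0 0 -0.0417 -0.0265 -0.006 0.085;0 0 0 -0.0417 -0.0265 -0.006 0.085;0 0 0 -0.0417 -0.0265 -0.006 0.085;0 0 0 -0.0417 -0.0265 -0.006 0.085;0 0 0 -0.0417 -0.0265 -0.006 0.085;0 0 0 -0.0417 -0.0265 -0.006 0.085;0 0 0 -0.0417 -0.0265 -0.006 0.085;0 0 0 -0.0417 -0.0265 -0.006 0.085;0 0 0 -0.0417 -0.0265 -0.006 0.085;0 0 0 -0.0417 -0.0265 -0.006 0.085;0 0 0 -0.0417 -0.0265 -0.006 0.085;0 0 0 0 0 0 0.085'
python3 - <<'E'
from h import *
T=np.array(cams.get_calibration("wrist")["extrinsics"]);print(T.round(3))
print(proj("wrist",[.56,.124,.062]))
save("wrist","w1")
E
```

```text
clock: 1.75
tcp_pos: [0.5041, 0.1161, 0.2573]
tcp_rot: [0.12, 0.993, -0.001, 0.001]
ft_force: [0.6, 0.5, -0.2]
finger_gap: 0.0849
grasp_force: 0.0
[[ 0.239  0.918  0.317  0.422]
 [ 0.971 -0.226 -0.079  0.136]
 [-0.001  0.326 -0.945  0.439]
 [ 0.     0.     0.     1.   ]]
[331.44779378 200.61194499]
```

View pics/w1.png

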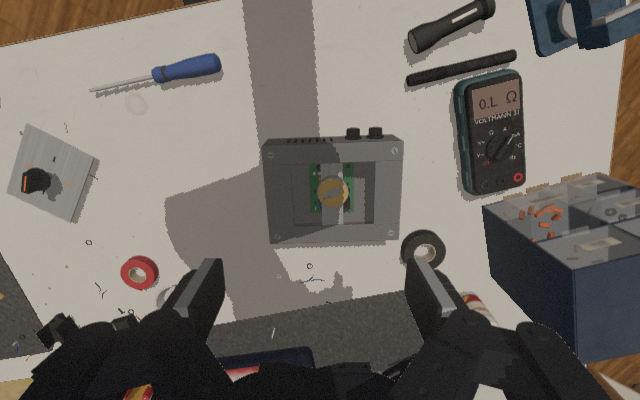

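```bash
python3 -m crank '0 0 0 -0.02 0 0.045 0.085;0 0 0 -0.02 0 0.045 0.085;0 0 0 0 0 0 0.085'
python3 - <<'E'
from h import *
np.save("cal2.npy",cams.get_calibration("wrist"),allow_pickle=True)
c=proj("wrist",[.56,.124,.062]).astype(int);print(c)
save("wrist","w2")
im=cv2.imread("pics/w2.png");x0,y0=max(c[0]-130,0),max(c[1]-95,0)
cv2.imwrite("pics/w2c.png",cv2.resize(im[y0:y0+190,x0:x0+260],None,fx=3,fy=3,interpolation=cv2.INTER_CUBIC));print(x0,y0)
for n in ("opening","bridge"): 
    for d in cams.spot_point("wrist",n)[:2]: print(n,d["p"],d["pixel"],ray("wrist",d["pixel"],.062 if n=="opening" else .0295))
E
```

```text
clock: 2.1
tcp_pos: [0.5362, 0.1112, 0.1611]
tcp_rot: [0.117, 0.993, -0.001, -0.006]
ft_force: [-1.5, -0.7, -0.0]
finger_gap: 0.0848
grasp_force: 0.0
[334 204]
204 109
opening 0.78 [336.9, 195.9] [0.55733917 0.12922618 0.062     ]
bridge 0.89 [330.3, 184.9] [0.55705362 0.12492982 0.0295    ]
```

View pics/w2c.png

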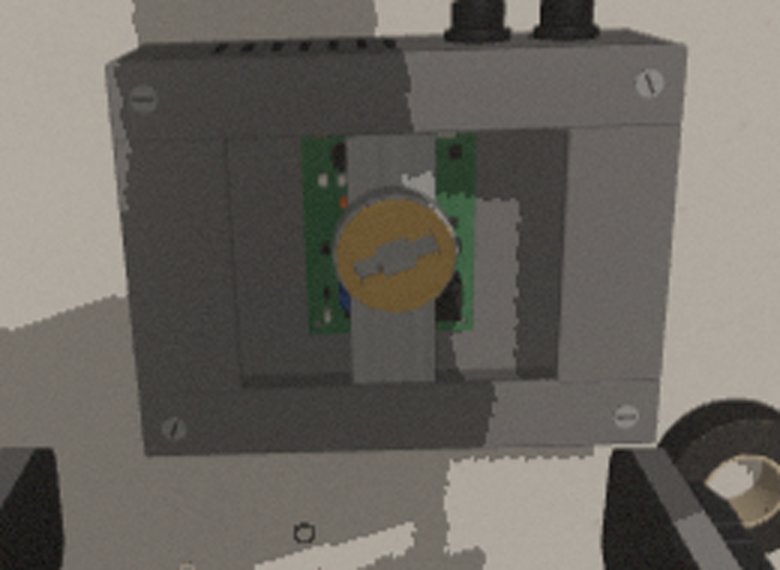

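The crop shows the opening corners at (227,138), (570,129), (557,378) and (242,387), the screws near the corners, and the disc centre at (396,255). The slot runs from (357,270) to (438,242).

```bash
python3 - <<'E'
from h import *
cal=np.load("cal2.npy",allow_pickle=True).item()
f=lambda p,z:ray("wrist",(204+(p[0]+.5)/3-.5,109+(p[1]+.5)/3-.5),z,cal)[:2]
for nm,P in [("outer",[(107,62),(686,44),(657,443),(145,455)]),("screw",[(144,99),(650,82),(626,416),(174,429)]),("open",[(227,136),(570,129),(557,378),(242,387)])]:
    q=np.array([f(p,.062) for p in P])
    yv=(q[1]-q[0]+q[2]-q[3])/2; xv=(q[0]-q[3]+q[1]-q[2])/2
    print(nm,q.mean(0).round(4),"len",np.linalg.norm(yv).round(4),np.linalg.norm(xv).round(4),"yaw(y)",np.arctan2(yv[0],-yv[1]).round(3) if 0 else np.arctan2(yv[1],yv[0]).round(3),"x",np.arctan2(xv[1],xv[0]).round(3))
a,b=f((357,270),.0545),f((438,242),.0545);s=b-a
print("disc",f((396,255),.0545),"slot",np.linalg.norm(s),np.arctan2(s[1],s[0]))
T=cal["extrinsics"]
print(readout.get_obs()["tcp_pos"])
# cover
for n,z in (("wing",.0415),("cover_seat",.009)):
    for d in cams.spot_point("top",n)[:1]: print(n,d["p"],d["pixel"],ray("top",d["pixel"],z))
E
```

```text
outer [0.5528 0.1277] len 0.1682 0.1288 yaw(y) 1.365 x 2.939
screw [0.5533 0.1276] len 0.1479 0.1082 yaw(y) 1.369 x 2.937
open [0.5524 0.128 ] len 0.1016 0.0814 yaw(y) 1.362 x 2.931
disc [0.5521451  0.12770144] slot 0.027149234329269058 1.6873860195216974
[0.53915214 0.11205799 0.16888929]
wing 0.44 [428.9, 223.7] [ 0.45989494 -0.24578723  0.0415    ]
cover_seat 0.85 [425.8, 228.5] [ 0.45180788 -0.24575027  0.009     ]
```

```bash
python3 -m crank '0 0 0 0.0027 -0.041 0 0.085;0 0 0 0.0027 -0.041 0 0.085;0 0 0 0.0027 -0.041 0 0.085;0 0 0 0.0027 -0.041 0 0.085;0 0 0 0.0027 -0.041 0 0.085;0 0 0 0.0027 -0.041 0 0.085;0 0 0 0.0027 -0.041 0 0.085;0 0 0 0.0027 -0.041 0 0.085;0 0 0 0.0027 -0.041 0 0.085;0 0 0 0 0 0 0.085;0 0 0 0 0 0 0.085'
python3 - <<'E'
from h import *
np.save("cal3.npy",cams.get_calibration("wrist"),allow_pickle=True)
c=proj("wrist",[.457,-.246,.02]).astype(int);print(c,readout.get_obs()["tcp_pos"],readout.get_obs()["tcp_rot"])
save("wrist","w3")
im=cv2.imread("pics/w3.png");x0,y0=max(c[0]-130,0),max(c[1]-95,0)
cv2.imwrite("pics/w3c.png",cv2.resize(im[y0:y0+190,x0:x0+260],None,fx=3,fy=3,interpolation=cv2.INTER_CUBIC));print(x0,y0)
for n,z in (("wing",.0415),("cover_seat",.009)):
    for d in cams.spot_point("wrist",n)[:1]: print(n,d["p"],d["pixel"],ray("wrist",d["pixel"],z))
E
```

```text
clock: 3.45
tcp_pos: [0.4301, -0.2426, 0.169]
tcp_rot: [0.118, 0.993, -0.001, 0.001]
ft_force: [0.4, 0.4, -0.7]
finger_gap: 0.0853
grasp_force: 0.0
[317 193] [ 0.43005117 -0.24262559  0.16896233] [ 1.18051567e-01  9.93006343e-01 -5.66131414e-04  1.38199266e-03]
187 98
wing 0.64 [309.2, 194.6] [ 0.44949761 -0.25146727  0.0415    ]
cover_seat 0.65 [312.3, 185.1] [ 0.44997625 -0.24826435  0.009     ]
```

View pics/w3c.png

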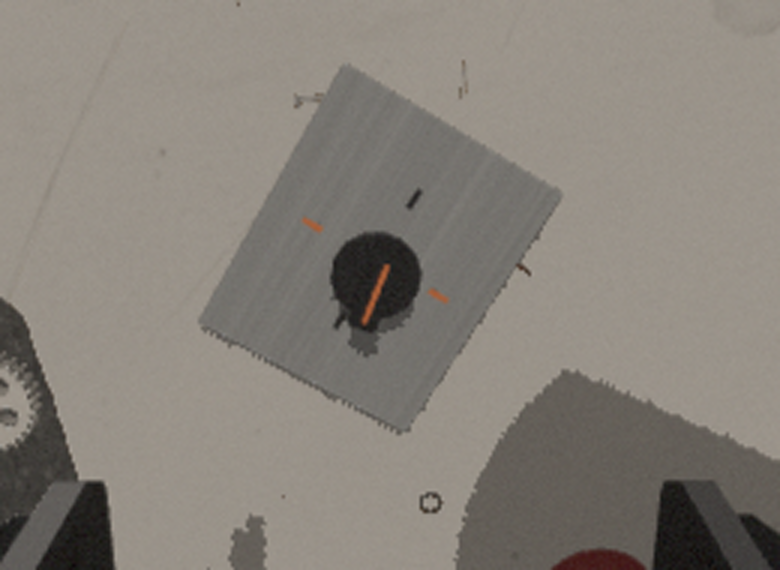

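The cover's plate corners are at (346,65), (562,192), (407,432) and (201,322). The wing's top line runs from (386,266) to (364,322), and the black marks lie along the long side.

```bash
python3 - <<'E'
from h import *
cal=np.load("cal3.npy",allow_pickle=True).item()
f=lambda p,z:ray("wrist",(187+(p[0]+.5)/3-.5,98+(p[1]+.5)/3-.5),z,cal)[:2]
T,Rr,B,L=[f(p,.012) for p in [(346,65),(562,192),(407,432),(201,322)]]
yv=(T-L+Rr-B)/2;xv=(Rr-T+B-L)/2
an=lambda v:np.arctan2(v[1],v[0]).round(3)
print("plate",((T+Rr+B+L)/4).round(4),np.linalg.norm(yv),an(yv),np.linalg.norm(xv),an(xv))
a,b=f((386,266),.0505),f((364,322),.0505)
print("wing",(a+b)/2,np.linalg.norm(a-b),an(a-b))
m1,m2=f((414,198),.012),f((339,321),.012);print("marks",(m1+m2)/2,an(m1-m2))
o1,o2=f((313,225),.012),f((438,296),.012);print("omarks",(o1+o2)/2,an(o1-o2))
o=readout.get_obs();M=R.from_quat(o["tcp_rot"]).as_matrix();print(M.round(3),an(M[:2,1]),o["qpos"])
E
```

```text
plate [ 0.4482 -0.2493] 0.11049467093538637 2.378 0.09000596190440421 0.804
wing [ 0.44826351 -0.25010285] 0.0209481448839624 2.546
marks [ 0.44850063 -0.25021842] 2.374
omarks [ 0.44859033 -0.25000867] -2.345
[[-0.973  0.231  0.001]
 [ 0.231  0.973 -0.001]
 [-0.001 -0.    -1.   ]] 1.338 [-6.66234386e-01  3.04290982e-01  1.64713021e+00  4.02190859e-04
  1.18879873e+00 -2.00400472e+00]
```

```bash
python3 -m crank '0 0 0 -0.0196 -0.003 0 0.05;0 0 0.121 0 0 0.03 0.05;0 0 0.121 0 0 0.03 0.05;0 0 0.121 0 0 0.03 0.05;0 0 0 0 0 0 0.05;0 0 0 0 0 0 0.05'
python3 - <<'E'
from h import *
o=readout.get_obs();M=R.from_quat(o["tcp_rot"]).as_matrix();print(np.arctan2(M[1,1],M[0,1]),M[:,2],o["tcp_pos"])
print(tool([.4484-o["tcp_pos"][0],-.25-o["tcp_pos"][1],.035-o["tcp_pos"][2]]))
E
```

```text
clock: 4.2
tcp_pos: [0.4488, -0.2488, 0.0779]
tcp_rot: [0.292, 0.956, 0.0, -0.0]
ft_force: [0.9, -0.1, 0.1]
finger_gap: 0.05
grasp_force: 0.0
0.9777282671115645 [-2.61832702e-05  2.23677465e-04 -9.99999975e-01] [ 0.44877042 -0.24883746  0.0779248 ]
[-0.00034889 -0.00117838  0.04292455]
```

```bash
python3 -m crank '0 0 0 -0.0003 -0.001 0.021 0.04;0 0 0 0 0 0.0215 0.03;0 0 0 0 0 0 0.02;0 0 0 0 0 0 0.0;0 0 0 0 0 0 0.0;0 0 0 0 0 0 0.0;0 0 0 0 0 0 0.0' 60
```

```text
clock: 4.9
tcp_pos: [0.4484, -0.2509, 0.0357]
tcp_rot: [0.294, 0.956, -0.0, 0.001]
ft_force: [-0.9, 0.5, -0.2]
finger_gap: 0.0004
grasp_force: 0.0
```

```bash
python3 - <<'E'
from h import *
np.save("cal4.npy",cams.get_calibration("wrist"),allow_pickle=True)
save("wrist","w4")
im=cv2.imread("pics/w4.png");s=cams.get_image("scene")[:,:,::-1]
c=proj("scene",[.4484,-.25,.04]).astype(int);print(c)
x0,y0=max(c[0]-80,0),max(c[1]-100,0)
b=cv2.resize(s[y0:y0+200,x0:x0+160],(320,400))
cv2.imwrite("pics/w4c.png",np.hstack([cv2.resize(im,None,fx=.75,fy=1)[:, :480],b]))
print(proj("wrist",readout.get_obs()["tcp_pos"]))
E
```

```text
[342 271]
[314.81887944 228.28723782]
```

View pics/w4c.png

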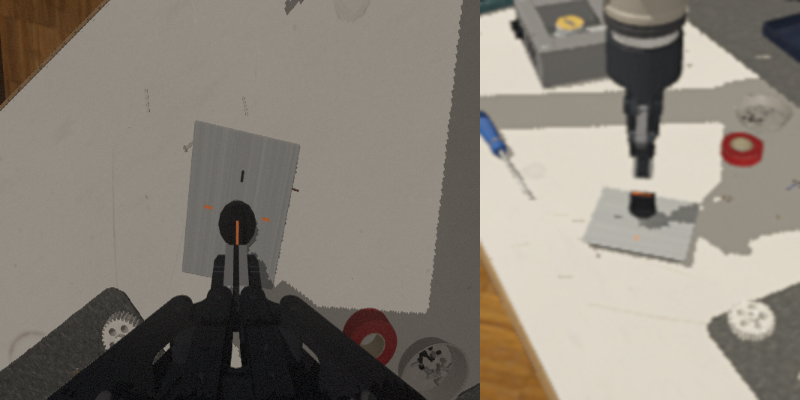

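```bash
python3 - <<'E'
from h import *
t=readout.get_obs()["tcp_pos"]
for dz in (0,.01,.02,.03): print(dz,proj("wrist",t+[0,0,dz]),proj("scene",t+[0,0,dz]))
for e in ((.01,0,0),(0,.01,0)): print(proj("wrist",t+np.array(e)),proj("scene",t+np.array(e)))
s=cams.get_image("scene")[:,:,::-1][220:320,292:392];w=cams.get_image("wrist")[:,:,::-1][170:300,250:380]
print(ray("wrist",(316,222),.0325))
cv2.imwrite("pics/w5c.png",np.hstack([cv2.resize(s,(390,390),interpolation=cv2.INTER_CUBIC),cv2.resize(w,(390,390),interpolation=cv2.INTER_CUBIC)]))
E
```

```text
0 [314.81887944 228.28723782] [342.96042369 273.63684212]
0.01 [314.85047827 235.38172153] [343.01266623 270.04074367]
0.02 [314.88539351 243.2208    ] [343.06549822 266.40407114]
0.03 [314.92417621 251.92818774] [343.11892968 262.72613396]
[323.73383531 240.22651672] [346.92548606 272.1220878 ]
[328.20513989 219.95539169] [340.56128414 270.96113048]
[ 0.44571851 -0.24822697  0.0325    ]
```

View pics/w5c.png

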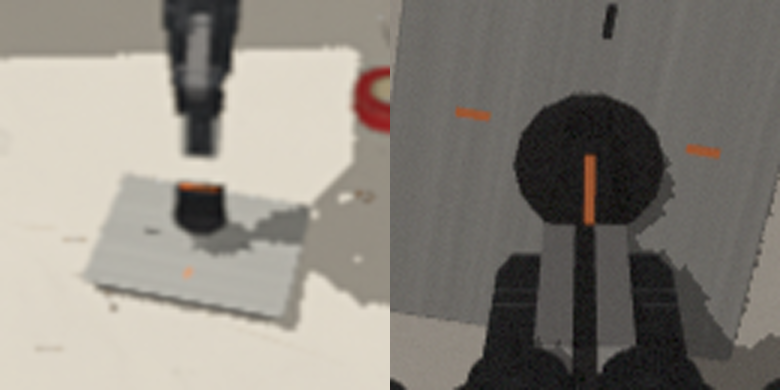

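The fingers shut on nothing. Both views show the tips about 20–30 mm higher than the pose reading implies, just above the wing. I'll reopen and feel downward.

```bash
python3 -m crank '0 0 0 0 0 0 0.03;0 0 0 0 0 0 0.03;0 0 0 0 0 0.005 0.03;0 0 0 0 0 0.005 0.03;0 0 0 0 0 0.002 0.03;0 0 0 0 0 0 0.03' 60
python3 - <<'E'
from h import *
o=readout.get_obs();print(o["qpos"],o["ft_force"])
s=cams.get_image("scene")[:,:,::-1][220:320,292:392];w=cams.get_image("wrist")[:,:,::-1][170:300,250:380]
cv2.imwrite("pics/w6c.png",np.hstack([cv2.resize(s,(390,390),interpolation=cv2.INTER_CUBIC),cv2.resize(w,(390,390),interpolation=cv2.INTER_CUBIC)]))
E
```

```text
clock: 5.7
tcp_pos: [0.4476, -0.2503, 0.0222]
tcp_rot: [0.294, 0.956, 0.0, -0.001]
ft_force: [0.7, 0.0, 0.2]
finger_gap: 0.0299
grasp_force: 0.0
[-6.59582384e-01  5.23739764e-01  1.76830910e+00  1.28201075e-04
  8.50760736e-01 -1.63261437e+00] [0.66934746 0.00153579 0.17654291]
```

View pics/w6c.png

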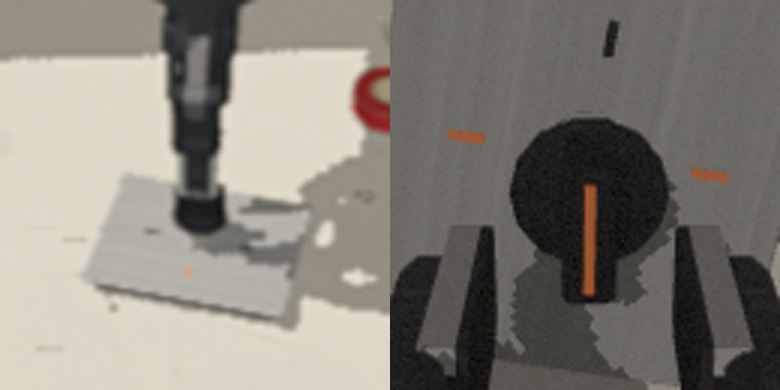

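The wing is clear of the fingertips and lies midway between them. The tips are still high, so I'll narrow the gap and keep going down until they touch the skirt.

```bash
python3 -m crank '0 0 0 0 0 0 0.022;0 0 0 0 0 0 0.022;0 0 0 0 0 0.004 0.022;0 0 0 0 0 0 0.022'; python3 -m crank '0 0 0 0 0 0.004 0.022;0 0 0 0 0 0 0.022'
```

```text
clock: 6.2
tcp_pos: [0.4476, -0.2504, 0.0183]
tcp_rot: [0.294, 0.956, 0.0, -0.0]
ft_force: [0.2, -0.1, -0.2]
finger_gap: 0.0221
grasp_force: 0.0
clock: 6.4
tcp_pos: [0.4476, -0.2504, 0.0142]
tcp_rot: [0.294, 0.956, 0.0, -0.0]
ft_force: [0.4, 1.0, -0.4]
finger_gap: 0.022
grasp_force: 0.0
```

```bash
python3 -m crank '0 0 0 0 0 0 0.0;0 0 0 0 0 0 0.0;0 0 0 0 0 0 0.0;0 0 0 0 0 0 0.0' 25
```

```text
clock: 6.8
tcp_pos: [0.448, -0.2506, 0.0149]
tcp_rot: [0.294, 0.956, 0.0, 0.0]
ft_force: [-0.1, -0.0, 0.4]
finger_gap: -0.0001
grasp_force: 0.0
```

```bash
python3 - <<'E'
from h import *
c=cams.get_calibration("wrist");K=np.array(c["K"]);print(K)
o=readout.get_obs();T=np.array(c["extrinsics"]);print(T.round(3),o["tcp_pos"],o["qpos"].round(3) if hasattr(o["qpos"],"round") else o["qpos"])
p=np.linalg.inv(T)@np.r_[o["tcp_pos"],1];print("tcp in cam",p)
M=R.from_quat(o["tcp_rot"]).as_matrix()
for gap,back in ((.085,.013),(.03,.003)):
  for x in (-.011,.011):
    for sgn in (1,-1):
      for b in (0,.019,.04):
        print(gap,x,sgn,b,proj("wrist",o["tcp_pos"]+M@[x,sgn*gap/2,-back-b]).round(1))
print(cams.search_frame("top","wing")[:1],cams.search_frame("scene","wing")[:1])
S=np.array(cams.get_calibration("scene")["extrinsics"]);print(S.round(3))
s=cams.get_image("scene")[:,:,::-1];w=cams.get_image("wrist")[:,:,::-1]
t=proj("scene",o["tcp_pos"]).astype(int);print(t)
x0,y0=t[0]-70,t[1]-70
cv2.imwrite("pics/w7c.png",np.hstack([cv2.resize(s[y0:y0+110,x0:x0+120],(420,385),interpolation=cv2.INTER_CUBIC),cv2.resize(w[170:300,250:378],(379,385),interpolation=cv2.INTER_CUBIC)]));print(x0,y0)
E
```

```text
[[319.61514526   0.         314.41657594]
 [  0.         319.61514526 195.71173239]
 [  0.           0.           1.        ]]
[[ 0.563  0.781  0.268  0.379]
 [ 0.826 -0.533 -0.182 -0.204]
 [ 0.001  0.324 -0.946  0.197]
 [ 0.     0.     0.     1.   ]] [ 0.44797534 -0.25060621  0.01485317] [-0.66   0.535  1.774  0.     0.832 -1.633]
tcp in cam [2.81290848e-04 2.03195979e-02 1.99139308e-01 1.00000000e+00]
0.085 -0.011 1 0 [386.3 254.3]
0.085 -0.011 1 0.019 [393.8 271.8]
0.085 -0.011 1 0.04 [404.1 296. ]
0.085 -0.011 -1 0 [243.6 254.4]
0.085 -0.011 -1 0.019 [236.2 272. ]
0.085 -0.011 -1 0.04 [226.  296.1]
0.085 0.011 1 0 [389.  220.3]
0.085 0.011 1 0.019 [397.2 234.8]
0.085 0.011 1 0.04 [408.5 255.1]
0.085 0.011 -1 0 [240.8 220.4]
0.085 0.011 -1 0.019 [232.8 235. ]
0.085 0.011 -1 0.04 [221.7 255.3]
0.03 -0.011 1 0 [338.9 246.4]
0.03 -0.011 1 0.019 [341.3 262.2]
0.03 -0.011 1 0.04 [344.6 283.8]
0.03 -0.011 -1 0 [290.9 246.4]
0.03 -0.011 -1 0.019 [288.6 262.3]
0.03 -0.011 -1 0.04 [285.4 283.8]
0.03 0.011 1 0 [339.7 213.7]
0.03 0.011 1 0.019 [342.4 226.8]
0.03 0.011 1 0.04 [346.  244.9]
0.03 0.011 -1 0 [290.  213.8]
0.03 0.011 -1 0.019 [287.5 226.9]
0.03 0.011 -1 0.04 [284.1 244.9]
[{'extent': [428.9, 226.4, 14.0, 13.6], 'p': 0.65}] [{'extent': [308.4, 184.1, 23.8, 10.6], 'p': 0.59}]
[[ 0.884 -0.253  0.393  0.082]
 [-0.467 -0.435  0.77  -0.841]
 [-0.024 -0.864 -0.502  0.636]
 [ 0.     0.     0.     1.   ]]
[342 280]
272 210
```

View pics/w7c.png

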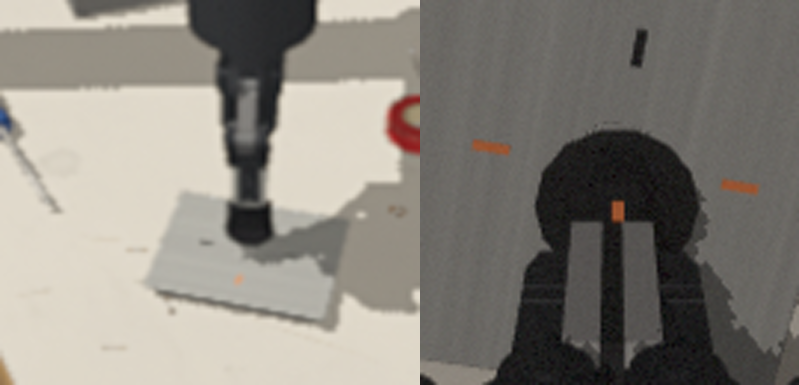

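The finger positions in the pictures match a tool that ends 40 mm behind the reported TCP: inner edges at columns 285 and 345, row 245, where I expected the tips at row 213. The scene camera says the same. So the real tip z is the reported z plus 0.040, and I'll allow for that from now on.

```bash
python3 -m crank '0 0 0 0 0 0 0.024;0 0 0 0 0 0 0.024;0 0 0 0 0 0.007 0.024;0 0 0 0 0 0.006 0.024;0 0 0 0 0 0.004 0.024;0 0 0 0 0 0 0.024' 25;  python3 -m crank '0 0 0 0 0 0 0.0;0 0 0 0 0 0 0.0;0 0 0 0 0 0 0.0' 25
```

```text
clock: 7.6
tcp_pos: [0.4474, -0.2502, -0.0032]
tcp_rot: [0.294, 0.956, 0.0, -0.001]
ft_force: [0.0, -0.3, 0.5]
finger_gap: 0.0239
grasp_force: 0.0
clock: 7.9
tcp_pos: [0.4479, -0.2506, -0.0022]
tcp_rot: [0.294, 0.956, 0.0, -0.0]
ft_force: [-0.3, -0.1, -2.1]
finger_gap: 0.009
grasp_force: 30.4
```

```bash
python3 -m crank '0 0 0 0 0 0 0;0 0 0 0 0 -0.02 0;0 0 0 0 0 -0.04 0;0 0 0 0 0 -0.04 0;0 0 0 0 0 -0.03 0;0 0 0 0 0 0 0' 70; python3 -m crank '0 0 0 0.014 0.0413 0 0;0 0 0 0.014 0.0413 0 0;0 0 0 0.014 0.0413 0 0;0 0 0 0.014 0.0413 0 0;0 0 0 0.014 0.0413 0 0;0 0 0 0.014 0.0413 0 0;0 0 0 0.014 0.0413 0 0;0 0 0 0.014 0.0413 0 0;0 0 0 0.014 0.0413 0 0;0 0 0 0 0 0 0'; python3 -m crank '0 0 0.1445 0 0 0 0;0 0 0.1445 0 0 0 0;0 0 0.1445 0 0 0 0;0 0 0.1445 0 0 0 0;0 0 0.1445 0 0 0 0;0 0 0.1445 0 0 0 0;0 0 0.1445 0 0 0 0;0 0 0 0 0 0 0;0 0 0 0 0 0 0'
python3 - <<'E'
from h import *
o=readout.get_obs();M=R.from_quat(o["tcp_rot"]).as_matrix();print(np.arctan2(M[1,1],M[0,1]),M[:,2],o["tcp_pos"],o["qpos"])
save("wrist","w8")
np.save("cal8.npy",cams.get_calibration("wrist"),allow_pickle=True)
E
```

```text
clock: 8.5
tcp_pos: [0.4501, -0.2522, 0.1322]
tcp_rot: [0.294, 0.956, -0.002, 0.004]
ft_force: [0.3, 0.3, -1.5]
finger_gap: 0.008
grasp_force: 73.6
clock: 9.5
tcp_pos: [0.553, 0.1323, 0.1264]
tcp_rot: [0.292, 0.956, 0.001, -0.001]
ft_force: [-0.1, -0.2, -1.2]
finger_gap: 0.008
grasp_force: 73.6
clock: 10.4
tcp_pos: [0.5525, 0.127, 0.1271]
tcp_rot: [0.719, 0.695, -0.0, -0.0]
ft_force: [-0.6, 0.7, -1.7]
finger_gap: 0.0077
grasp_force: 73.6
-0.03506471931407954 [-1.21153598e-03 -1.29588845e-04 -9.99999258e-01] [0.55249566 0.1270278  0.12713644] [ 9.08241906e-02  4.75280136e-01  1.50067092e+00 -2.08469056e-05
  1.16685989e+00  1.25897012e-01]
```

View pics/w8.png

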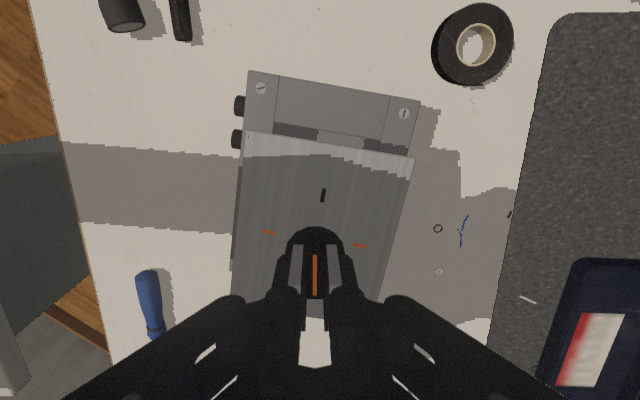

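The cover is carried level over the box. Its far plate corners are at (246,130) and (414,160), the panel's outer corners at (248,71) and (420,101), and the screws at (261,88) and (404,114).

```bash
python3 - <<'E'
from h import *
cal=np.load("cal8.npy",allow_pickle=True).item()
f=lambda p,z:ray("wrist",p,z,cal)[:2]
an=lambda v:np.arctan2(v[1],v[0]).round(3)
zp=readout.get_obs()["tcp_pos"][2]+.0143
print("zp",zp)
def mid(nm,a,b,z,back):
    A,B=f(a,z),f(b,z);e=(B-A)/np.linalg.norm(B-A); n=np.array([e[1],-e[0]]) if 0 else np.array([-e[1],e[0]])
    m=(A+B)/2
    tcp=readout.get_obs()["tcp_pos"][:2]
    if n@(tcp-m)<0:n=-n
    print(nm,"len",np.linalg.norm(B-A).round(4),"edge",an(B-A),"centre",(m+n*back).round(4))
mid("plate",(246,130),(414,160),zp,.056)
mid("outer",(248,71),(420,101),.062,.085)
mid("screws",(261,88),(404,114),.062,.074)
print("left edge",an(f((246,130),zp)-f((230,300),zp)),"right",an(f((414,160),zp)-f((380,305),zp)),"mark",an(f((322,190),zp)-f((322,200),zp)))
o1,o2=f((268,232),zp),f((360,245),zp);print("omarks",(o1+o2)/2,an(o2-o1))
for d in cams.spot_point("wrist","cover_seat")[:1]: print(d, ray("wrist",d["pixel"],zp-.003))
E
```

```text
zp 0.1415748988924933
plate len 0.0899 edge -0.213 centre [0.5511 0.1261]
outer len 0.1279 edge -0.199 centre [0.5536 0.1267]
screws len 0.108 edge -0.208 centre [0.5536 0.1272]
left edge 1.372 right 1.406 mark 1.542
omarks [0.55207351 0.12692984] -0.192
{'pixel': [312.3, 237.4], 'p': 0.91} [0.55094162 0.12626928 0.1385749 ]
```

```bash
python3 -m crank '0 0 0.005 0.0008 0.0013 0.02 0;0 0 0 0 0 0.02 0;0 0 0 0 0 0.015 0;0 0 0 0 0 0.005 0;0 0 0 0 0 0 0;0 0 0 0 0 0 0'; python3 -m crank '0 0 0 0 0 0.003 0;0 0 0 0 0 0.003 0;0 0 0 0 0 0 0'; python3 -m crank '0 0 0 0 0 0.002 0;0 0 0 0 0 0 0'
```

```text
clock: 11.1
tcp_pos: [0.5548, 0.1283, 0.0685]
tcp_rot: [0.722, 0.692, 0.001, 0.0]
ft_force: [0.5, 0.5, -1.1]
finger_gap: 0.008
grasp_force: 73.5
clock: 11.4
tcp_pos: [0.5541, 0.1283, 0.0617]
tcp_rot: [0.722, 0.692, -0.0, -0.0]
ft_force: [-0.7, 1.2, -1.7]
finger_gap: 0.0081
grasp_force: 73.5
clock: 11.6
tcp_pos: [0.5541, 0.1283, 0.0596]
tcp_rot: [0.722, 0.692, -0.0, -0.0]
ft_force: [0.2, -0.2, -1.7]
finger_gap: 0.0077
grasp_force: 73.5
```

```bash
python3 -m crank '0 0 0 0 0 0.002 0;0 0 0 0 0 0 0'; python3 -m crank '0 0 0 0 0 0.002 0;0 0 0 0 0 0 0'
```

```text
clock: 11.8
tcp_pos: [0.5541, 0.1283, 0.0576]
tcp_rot: [0.722, 0.692, -0.0, -0.0]
ft_force: [-0.1, -0.2, -1.0]
finger_gap: 0.0079
grasp_force: 73.5
clock: 12.0
tcp_pos: [0.5541, 0.1283, 0.0555]
tcp_rot: [0.722, 0.692, -0.0, -0.0]
ft_force: [-0.2, -1.2, -1.3]
finger_gap: 0.0081
grasp_force: 73.5
```

```bash
python3 -m crank '0 0 0 0 0 0.002 0;0 0 0 0 0 0 0';python3 -m crank '0 0 0 0 0 0.0015 0;0 0 0 0 0 0 0'; python3 -m crank '0 0 0 0 0 0.001 0;0 0 0 0 0 0 0'; python3 -m crank '0 0 0 0 0 0.001 0;0 0 0 0 0 0 0'
```

```text
clock: 12.2
tcp_pos: [0.5541, 0.1283, 0.0535]
tcp_rot: [0.722, 0.692, -0.0, -0.0]
ft_force: [0.9, -0.4, -1.7]
finger_gap: 0.0082
grasp_force: 73.5
clock: 12.4
tcp_pos: [0.5542, 0.1283, 0.0521]
tcp_rot: [0.722, 0.692, -0.0, -0.0]
ft_force: [0.5, -0.6, -0.7]
finger_gap: 0.0076
grasp_force: 73.5
clock: 12.6
tcp_pos: [0.5542, 0.1283, 0.0512]
tcp_rot: [0.722, 0.692, -0.0, -0.0]
ft_force: [0.9, 0.1, -1.3]
finger_gap: 0.0076
grasp_force: 73.5
clock: 12.8
tcp_pos: [0.5544, 0.1284, 0.0507]
tcp_rot: [0.722, 0.692, 0.0, 0.0]
ft_force: [-0.5, -0.4, 3.3]
finger_gap: 0.008
grasp_force: 74.2
```

Contact at about z = 0.0510 with the expected 4–5 N, so the cover is seated. Now I'll turn the stud toward the slot (about −0.32 rad) while pressing lightly.

```bash
python3 -m crank '0 0 0 0 0 0.0005 0;0 0 0 0 0 0 0;0 0 -0.07 0 0 0 0;0 0 -0.08 0 0 0 0;0 0 0 0 0 0 0';python3 -m crank '0 0 0 0 0 0.001 0;0 0 0 0 0 0 0'; python3 -m crank '0 0 0 0 0 0.001 0;0 0 0 0 0 0 0'; python3 -m crank '0 0 0 0 0 0.001 0;0 0 0 0 0 0 0'
```

```text
clock: 13.3
tcp_pos: [0.5544, 0.1283, 0.05]
tcp_rot: [0.668, 0.744, 0.0, 0.0]
ft_force: [-0.9, -0.5, 3.8]
finger_gap: 0.0077
grasp_force: 74.3
clock: 13.5
tcp_pos: [0.5543, 0.1283, 0.0488]
tcp_rot: [0.669, 0.743, 0.0, 0.0]
ft_force: [-0.4, -0.4, 4.5]
finger_gap: 0.0078
grasp_force: 74.3
clock: 13.7
tcp_pos: [0.5543, 0.1283, 0.0478]
tcp_rot: [0.669, 0.744, 0.0, 0.0]
ft_force: [-1.6, -0.3, 4.6]
finger_gap: 0.0079
grasp_force: 74.4
clock: 13.9
tcp_pos: [0.5544, 0.1283, 0.0468]
tcp_rot: [0.669, 0.744, 0.0, 0.0]
ft_force: [-1.2, -1.4, 4.8]
finger_gap: 0.0077
grasp_force: 74.4
```

```bash
python3 -m crank '0 0 0 0 0 0.0006 0;0 0 0 0 0 0 0'; python3 -m crank '0 0 0 0 0 0.0006 0;0 0 0 0 0 0 0';  python3 -m crank '0 0 0 0 0 0.0006 0;0 0 0 0 0 0 0'
```

```text
clock: 14.1
tcp_pos: [0.5544, 0.1283, 0.0463]
tcp_rot: [0.669, 0.744, 0.0, 0.0]
ft_force: [-1.4, 0.2, 5.2]
finger_gap: 0.0077
grasp_force: 74.4
clock: 14.3
tcp_pos: [0.5544, 0.1283, 0.0457]
tcp_rot: [0.669, 0.744, 0.0, 0.0]
ft_force: [-1.8, -0.2, 5.9]
finger_gap: 0.008
grasp_force: 74.5
clock: 14.5
tcp_pos: [0.5544, 0.1283, 0.0452]
tcp_rot: [0.669, 0.744, 0.0, 0.0]
ft_force: [-1.3, 1.6, 6.5]
finger_gap: 0.0075
grasp_force: 74.5
```

It is past 4.6 mm with only spring force, so the pin is through the slot. I'll keep going to feel for the floor.

```bash
python3 -m crank '0 0 0 0 0 0.001 0;0 0 0 0 0 0.001 0;0 0 0 0 0 0 0'; python3 -m crank '0 0 0 0 0 0.001 0;0 0 0 0 0 0.001 0;0 0 0 0 0 0 0';  python3 -m crank '0 0 0 0 0 0.0005 0;0 0 0 0 0 0 0';  python3 -m crank '0 0 0 0 0 0.0005 0;0 0 0 0 0 0 0'
```

```text
clock: 14.8
tcp_pos: [0.5544, 0.1283, 0.0432]
tcp_rot: [0.669, 0.744, 0.0, 0.0]
ft_force: [-1.9, 0.4, 6.5]
finger_gap: 0.0079
grasp_force: 74.6
clock: 15.1
tcp_pos: [0.5544, 0.1283, 0.0413]
tcp_rot: [0.669, 0.744, 0.0, 0.0]
ft_force: [-1.6, 0.5, 6.2]
finger_gap: 0.0079
grasp_force: 74.7
clock: 15.3
tcp_pos: [0.5544, 0.1283, 0.0409]
tcp_rot: [0.669, 0.744, 0.0, 0.0]
ft_force: [-2.6, -0.7, 7.7]
finger_gap: 0.0078
grasp_force: 74.7
clock: 15.5
tcp_pos: [0.5544, 0.1283, 0.0404]
tcp_rot: [0.669, 0.744, 0.0, 0.0]
ft_force: [-2.6, 0.0, 7.4]
finger_gap: 0.0077
grasp_force: 74.8
```

```bash
for i in 1 2 3 4; do python3 -m crank '0 0 0 0 0 0.0005 0;0 0 0 0 0 0 0' | grep -E 'tcp_pos|force:' | grep -v grasp; done
```

```text
tcp_pos: [0.5544, 0.1283, 0.0399]
ft_force: [-2.3, -0.6, 8.6]
tcp_pos: [0.5544, 0.1283, 0.0395]
ft_force: [-2.1, -0.9, 7.7]
tcp_pos: [0.5544, 0.1283, 0.039]
ft_force: [-1.7, -0.3, 7.4]
tcp_pos: [0.5544, 0.1284, 0.0385]
ft_force: [-3.5, -0.4, 9.1]
```

```bash
python3 -m crank '0 0 0 0 0 0.0005 0;0 0 0 0 0 0 0' | grep -E 'tcp_pos|ft_force'; python3 -m crank '0 0 0 0 0 0.0005 0;0 0 0 0 0 0 0' | grep -E 'tcp_pos|ft_force'
```

```text
tcp_pos: [0.5544, 0.1283, 0.038]
ft_force: [-2.6, 0.0, 8.7]
tcp_pos: [0.5544, 0.1284, 0.0376]
ft_force: [-3.4, 0.7, 9.0]
```

```bash
python3 -m crank '0 0 0 0 0 0.0005 0;0 0 0 0 0 0 0' | grep -E 'tcp_pos|ft_force'; python3 -m crank '0 0 0 0 0 0.0003 0;0 0 0 0 0 0 0' | grep -E 'tcp_pos|ft_force'
```

```text
tcp_pos: [0.5544, 0.1283, 0.0372]
ft_force: [-2.9, -0.4, 9.3]
tcp_pos: [0.5545, 0.1284, 0.0371]
ft_force: [-3.3, 0.3, 10.6]
```

```bash
python3 -m crank '0 0 0 0 0 0.0003 0;0 0 0 0 0 0 0' | grep -E 'tcp_pos|ft_force'; python3 -m crank '0 0 0 0 0 0.0003 0;0 0 0 0 0 0 0' | grep -E 'tcp_pos|ft_force'
```

```text
tcp_pos: [0.5545, 0.1284, 0.037]
ft_force: [-4.1, -0.9, 13.4]
tcp_pos: [0.5545, 0.1283, 0.037]
ft_force: [-4.9, -0.4, 15.2]
```

Floor felt at z ≈ 0.0370 with about 6 N on it. I'll ease back 0.7 mm and turn clockwise.

```bash
python3 -m crank '0 0 0 0 0 -0.0007 0;0 0 0.12 0 0 0 0;0 0 0.13 0 0 0 0;0 0 0.13 0 0 0 0;0 0 0 0 0 0 0'
python3 -c "
from h import *;print(readout.get_obs()['ft_torque'],readout.get_obs()['qpos'])"
```

```text
clock: 18.0
tcp_pos: [0.5546, 0.1283, 0.0371]
tcp_rot: [0.798, 0.602, 0.0, 0.0]
ft_force: [-3.5, -0.3, 10.5]
finger_gap: 0.0078
grasp_force: 75.1
[-0.10470905  0.4844264  -0.02421167] [9.27397798e-02 5.82892276e-01 1.59551053e+00 7.01424276e-05
 9.62055117e-01 3.70277668e-01]
```

```bash
python3 -m crank '0 0 0.14 0 0 0 0;0 0 0.14 0 0 0 0;0 0 0.14 0 0 0 0;0 0 0.14 0 0 0 0;0 0 0.14 0 0 0 0;0 0 0.14 0 0 0 0;0 0 0.14 0 0 0 0;0 0 0.14 0 0 0 0;0 0 0.14 0 0 0 0;0 0 0 0 0 0 0'
python3 -c "
from h import *;o=readout.get_obs();print(o['ft_torque'],o['qpos'][5]);M=R.from_quat(o['tcp_rot']).as_matrix();print(np.arctan2(M[1,1],M[0,1]))"
```

```text
clock: 19.0
tcp_pos: [0.555, 0.1279, 0.0372]
tcp_rot: [1.0, 0.016, 0.001, 0.0]
ft_force: [-1.1, -2.8, 9.8]
finger_gap: 0.0078
grasp_force: 75.0
[-0.33387397  0.34275548 -0.01246015] 1.6306091003735825
-1.5378249828717365
```

```bash
Q="from h import *;o=readout.get_obs();print(o['ft_torque'],o['ft_force'],o['qpos'][5])"; python3 -m crank '0 0 0.13 0 0 0 0;0 0 0.12 0 0 0 0;0 0 0 0 0 0 0' >/dev/null; python3 -c "$Q"; python3 -m crank '0 0 0.06 0 0 0 0;0 0 0 0 0 0 0' >/dev/null; python3 -c "$Q"; python3 -m crank '0 0 0.06 0 0 0 0;0 0 0 0 0 0 0' >/dev/null; python3 -c "$Q"
```

```text
[-0.4337867   0.31153011 -0.02964716] [-1.78339752 -2.25098452  9.40607299] 1.8799618539926406
[-0.52852939  0.39428108 -0.018982  ] [-0.45004458 -3.4976447   8.39416039] 1.9381803672381241
[-0.48683158  0.33342206  0.01967028] [-1.39256305 -3.25531987  9.43340613] 1.9981333260320526
```

```bash
Q="from h import *;o=readout.get_obs();print(o['ft_torque'],o['ft_force'],o['qpos'][5])"; python3 -m crank '0 0 0.05 0 0 0 0;0 0 0 0 0 0 0' >/dev/null; python3 -c "$Q"; python3 -m crank '0 0 0 0 0 -0.001 0;0 0 0 0 0 0 0'|grep -E 'pos|ft_f'; python3 -m crank '0 0 0 0 0 -0.001 0;0 0 0 0 0 0 0'|grep -E 'pos|ft_f';python3 -m crank '0 0 0 0 0 -0.001 0;0 0 0 0 0 0 0'|grep -E 'pos|ft_f'
```

```text
[-0.64352931  0.40374283  0.06358146] [-2.6492213  -3.63812838  9.65935825] 2.047745595778144
tcp_pos: [0.5548, 0.1276, 0.0377]
ft_force: [-0.9, -3.6, 6.8]
tcp_pos: [0.5548, 0.1277, 0.0385]
ft_force: [-0.0, -5.2, 5.6]
tcp_pos: [0.5548, 0.1277, 0.0395]
ft_force: [0.5, -5.7, 5.3]
```

```bash
python3 -m crank '0 0 0 0 0 -0.0008 0;0 0 0 0 0 0 0'|grep -E 'pos|ft_f'; python3 -m crank '0 0 0 0 0 -0.0005 0;0 0 0 0 0 0 0'|grep -E 'pos|ft_f';python3 -c "from h import *;o=readout.get_obs();print(o['ft_torque'])"
```

```text
tcp_pos: [0.5548, 0.1277, 0.0402]
ft_force: [-0.1, -5.0, 4.7]
tcp_pos: [0.5547, 0.1277, 0.0406]
ft_force: [0.6, -4.4, 4.7]
[-1.03247833 -0.16445852  0.06966482]
```

```bash
python3 -m crank '0 0 -0.02 0 0 0 0;0 0 0 0 0 0 0.016;0 0 0 0 0 0 0.03;0 0 0 0 0 0 0.03;0 0 0 0 0 0 0.03;0 0 0 0 0 -0.02 0.03;0 0 0 0 0 -0.04 0.03;0 0 0 0 0 -0.04 0.03;0 0 0 0.04 0 0 0.03;0 0 0 0 0 0 0.03'
python3 - <<'E'
from h import *
M=R.from_quat(readout.get_obs()["tcp_rot"]).as_matrix();print(M.round(2))
save("wrist","w9");c=proj("wrist",[.5545,.128,.07]).astype(int);print(c)
im=cv2.imread("pics/w9.png");x0=max(c[0]-130,0);y0=max(c[1]-95,0)
cv2.imwrite("pics/w9c.png",cv2.resize(im[y0:y0+190,x0:x0+260],None,fx=3,fy=3,interpolation=cv2.INTER_CUBIC))
for d in cams.spot_point("wrist","wing")[:1]: print(d)
E
```

```text
clock: 21.9
tcp_pos: [0.5954, 0.1129, 0.1419]
tcp_rot: [0.983, -0.181, 0.003, -0.0]
ft_force: [0.6, -0.3, -0.3]
finger_gap: 0.03
grasp_force: 0.0
[[ 0.93 -0.36  0.01]
 [-0.36 -0.93 -0.  ]
 [ 0.01 -0.   -1.  ]]
[314 236]
{'pixel': [315.6, 249.0], 'p': 0.88}
```

View pics/w9c.png

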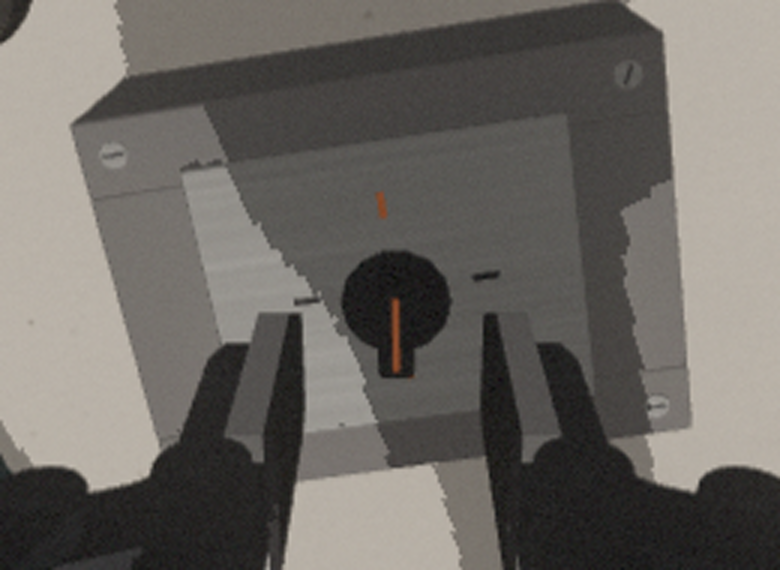

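The cover lies flat in the opening, and the wing's stripe, (396,298) to (396,372), is lined up with the orange marks. I'll check the wing height numerically before handing in.

```bash
python3 - <<'E'
from h import *
for z in (.0843,.0945): print(z,proj("wrist",[.5545,.128,z]),"stripe rows for top:",[proj("wrist",[.5545+s*.0105*.97,.128-s*.0105*.2,z+.009])[1].round(1) for s in (1,-1)])
print("seen",141+298/3,141+372/3)
print(workorder.sign_off())
E
```

```text
0.0843 [314.39560387 243.16404967] stripe rows for top: [np.float64(236.7), np.float64(259.7)]
0.0945 [314.39478478 249.09685252] stripe rows for top: [np.float64(242.7), np.float64(266.4)]
seen 240.33333333333331 265.0
the job is handed in; nothing more can be done
None
```

The job is handed in: the cover lies flat in the opening, and the stud was pushed through the keyhole, turned clockwise to its end stop and released. By feel it locked. The last wing-height check did not confirm that: it ran with the hand-in, and the wing's seen height (stripe rows 240–265) fell between locked (237–260) and sprung out (243–266), slightly nearer sprung out.

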